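# Weigh out a charge of glass bar from the lidded chest

### The job

Open the glass chest, swing its prop rod up out of the clip and let the lid come to rest with the rod's pin in the lid's slot, before taking any glass out. Then set pieces of glass bar from the chest in the scale pan until the pan, left alone, comes to rest with its pointer between the two long charge marks, with every other piece left in the chest. Last, lay the rod back in its clip and shut the lid fully; keep the bench tools where they are.

Things in the scene. Friction and masses are not known exactly. Their poses are not given: they have to be found in the camera images.
- chest: Grey sheet-steel bench chest with a hinged lid: 210 mm deep (x; its front, with the lid's bar, to -x), 310 mm wide (y), 80 mm high; walls 5 mm, inner floor 22 mm up. Fixed to the bench. Origin: centre of its underside. Lid: 4 mm plate, 0.7 kg, overhangs the side walls by 30 mm; its hinge line is parallel to y, 105 mm behind the origin, 80 mm up. The prop rod is on the -y side wall.
- lid (a joint): Lid angle, rad: 0 shut, 1.555 at its stop, all but upright. The damped hinge holds nothing: let go, the lid sinks by its own weight, very slowly near upright (about 10 s from 1.52 to 1.45), faster lower down (about 25 s from 1.40 to shut). Moving it at 0.3 rad/s takes about 12 N at the bar. Resting on the prop rod it reads 1.35 to 1.43.
- lid_bar (a point): Middle of the lid's bar handle: a round steel bar 12 mm in diameter, parallel to the chest's y, 130 mm long, on two posts 58 mm either side of the middle; it stands 42 mm ahead of the lid's front edge and 254 mm from the hinge line. 82 mm above the bench when shut. Its axes turn with the lid.
- lid_slot (a point): Seat of the rod's pin in the slotted catch under the lid's -y overhang, 150 mm from the hinge line, 9 mm below the plate. The slot is parallel to the hinge, 17 mm between cheeks that stand 19 mm out from the plate, open on the lid's underside.
- rod (a joint): Prop rod angle, rad: 0 lying forward in its clip on the chest's -y side, growing as its free end swings up and back to its stop at 1.709, just past upright. There it stays by itself, its pin in the way of the slot, so that a lid sinking from above 1.50 settles on it. It falls back into the clip from below about 1.5. A propped lid traps the pin until it is lifted to about 1.52.
- rod_pivot (a point): Pivot of the prop rod on the chest's -y side, 50 mm behind the chest's centre, 55 mm up, axis parallel to the chest's y. The rod is 8 mm thick and 174 mm long from here to the axis of its cross pin and grip.
- rod_grip (a point): Middle of the black grip sleeve at the rod's free end: a round bar 14 mm in diameter and 62 mm long, parallel to the chest's y and pointing away from the chest (to -y). 55 mm above the bench when the rod is in its clip. It is the outer end of the cross pin that goes into the slot.
- rod_pin (a point): Middle of the steel cross pin at the rod's free end, 10 mm in diameter, 58 mm from the grip's middle on the chest's side; this goes into the lid's slot.
- pan (a joint): How far the scale's pan has sunk, m: 0 empty, 0.058 at its stop. A spring of 100 N/m: about 13 mm for a long piece, 8 mm for a short one. The two long charge marks on the upright stand at 0.033 and 0.043.
- pan_floor (a point): Centre of the flat steel pan's floor: 180 by 172 mm over its rims (x by y), rims 3 mm thick and 11 mm high; floor 112 mm above the bench when empty. On its -y side stands a white graduated upright, 130 mm high, 96 to 156 mm from the pan's middle, with two long charge marks; the black pointer fork is fixed to the pan.
- long1_mid (a point): Long piece of dark amber glass bar, a plain round cylinder 32 mm in diameter and 54 mm long, cut square at both ends; about 135 g give or take 12 percent. Stands on end in the chest at the start. This point is its centre, half-way along; z is the bar's axis. None if it is not there today.
- long2_mid (a point): Long piece of dark amber glass bar, a plain round cylinder 32 mm in diameter and 54 mm long, cut square at both ends; about 135 g give or take 12 percent. Stands on end in the chest at the start. This point is its centre, half-way along; z is the bar's axis. None if it is not there today.
- short1_mid (a point): Short piece of dark amber glass bar, a plain round cylinder 32 mm in diameter and 33 mm long, cut square at both ends; about 82 g give or take 12 percent. Stands on end in the chest at the start. This point is its centre, half-way along; z is the bar's axis. None if it is not there today.
- short2_mid (a point): Short piece of dark amber glass bar, a plain round cylinder 32 mm in diameter and 33 mm long, cut square at both ends; about 82 g give or take 12 percent. Stands on end in the chest at the start. This point is its centre, half-way along; z is the bar's axis. None if it is not there today.
- short3_mid (a point): Short piece of dark amber glass bar, a plain round cylinder 32 mm in diameter and 33 mm long, cut square at both ends; about 82 g give or take 12 percent. Stands on end in the chest at the start. This point is its centre, half-way along; z is the bar's axis. None if it is not there today.
- short4_mid (a point): Short piece of dark amber glass bar, a plain round cylinder 32 mm in diameter and 33 mm long, cut square at both ends; about 82 g give or take 12 percent. Stands on end in the chest at the start. This point is its centre, half-way along; z is the bar's axis. None if it is not there today.
- short5_mid (a point): Short piece of dark amber glass bar, a plain round cylinder 32 mm in diameter and 33 mm long, cut square at both ends; about 82 g give or take 12 percent. Stands on end in the chest at the start. This point is its centre, half-way along; z is the bar's axis. None if it is not there today.
- jacks: Steel jacks (sprung tongs), 250 mm long, lying flat. Bystander; leave it where it is.
- block: Charred wooden forming block, 70 mm across, with a stick handle. Bystander; leave it where it is.
- paddle: Cork paddle with a wooden handle. Bystander; leave it where it is.
- mould: Brass optic mould, 92 mm across and 75 mm high. Bystander; leave it where it is.
- wax: Flat wax tin, 70 mm across and 45 mm high. Bystander; leave it where it is.
- tweezers: Steel tweezers, 220 mm long, lying flat. Bystander; leave it where it is.
- offcut: Thick green glass offcut, 40 mm in diameter and 50 mm long, lying on its side; not part of the charge. Bystander; leave it where it is.

How it is judged:
By the outcome, as a careful person would: the job done as asked, in the order asked, and still so for the second after the job is handed in, with the robot touching nothing.
Of long1, long2 only 1 to 2 are there at a start; the rules pass over those that are not, and their reading is None.
Of short1, short2, short3, short4, short5 only 4 to 5 are there at a start; the rules pass over those that are not, and their reading is None.
At some moment in a run one of short1, short2, short3, short4, short5 may be knocked a few centimetres aside while the robot is not near it.
It also fails if it takes over 210 s, if anything falls off the work surface, if the arm or the gripper's body presses on something with over 40 N, if the wrist force passes 120 N, or if a joint passes its speed limit or range.

### The arm

A 6-joint arm with a two-finger parallel gripper is mounted at the origin on the work surface. World frame = base frame: x ahead of the robot, y to its left, z up, the work surface at z = 0. Lengths are in m, angles in rad, forces in N, time in s.
With the tool pointing down it reaches from about 0.325 to 0.9 m from the base axis. Payload 6.1 kg.
Tool frame: the origin (TCP) lies at the very end of the fingers, on their centre line; the grasp point (between the pads) lies 19 mm behind it; z points along the fingers, y is the direction in which the jaws open and shut (so a half turn about z gives the same grasp; the last joint's range is limited). The gripper opens to 85 mm and grips with 20 to 120 N. Pads are 22 mm wide; open, the fingers measure 114 mm over their backs; the gripper's body (76 mm by 85 mm) begins 54 mm behind the grasp point. The pads swing forward as they close: fully open they stand 13 mm farther back than shut.
Start: joints at [-1.398, 0.22, 1.526, -0, 1.395, -0.126], TCP at [0.184, -0.597, 0.203] pointing down, gripper open.
Joint ranges: [-2.98, 2.98], [-0.91, 2.08], [0.09, 2.57], [-1.24, 4.39], [0.2, 2.65], [-2.68, 2.68]. Speed limits (rad/s): [2.57, 2.57, 3.01, 3.14, 3.14, 3.14].

### API

Orientations are given as a 3x3 rotation matrix whose columns are the frame's x, y, z axes.
In Python, from rig import r gives the robot as it stands. Calls block until the motion is done:
- r.reach(position, orientation): joint-space move of the TCP to a pose.
- r.line_to(position, orientation=None, max_speed=0.15): straight line of the TCP; orientation=None keeps the orientation; max_speed is the mean speed in m/s.
- r.move_j(angles): joint-space move.
- r.move_gripper(opening): finger opening in m; the grip force is fixed at half the most; returns when the fingers have stopped.
- r.pause(seconds).
- r.ik(position, orientation): joint angles nearest the present ones, or None.
- r.camera(name): name is "scene" or "top" or "wrist"; returns a dict with "image" (420x560x3 uint8, red, green, blue), "depth" (420x560 float32, m along the optical axis (not along the pixel's ray), 0 where there is no reading), "K" (3x3 intrinsics, pixels), "pose" (4x4, takes a point from camera to world coordinates). Camera axes: x right, y up, looking along -z (the intrinsics and any distortion apply to the point x, -y, -z); pixel columns grow to the right and rows downward; lengths in m; the calibration is good to about 2 mm. A picture is of the moment at which its call begins.
A pose or a line that the arm cannot do raises r.IKError and nothing moves.
- r.hand_in(): hands the job in, once; it reports no verdict.
Readings, each from a call of its own:
- r.get_clock(): time.
- r.get_joint_pos(): joint angles.
- r.get_qvel(): joint speeds.
- r.get_joint_efforts(): joint torques, N m.
- r.get_tool_pos(): TCP position.
- r.get_eef_rot(): TCP orientation.
- r.get_contact_force(): force on the tool from outside, world axes, zero at the start.
- r.get_moment(): the same for the moment, N m.
- r.get_opening(): finger opening in m.
Only numpy, scipy, OpenCV 4.12 (cv2) and the standard library are available. Lean on these libraries where they do the work, as an engineer would, in place of code of your own. Each camera call takes 0.05 s, during which the arm holds its last target.

## Working session

There is one attempt and no reset: what is moved stays moved. The work goes in short steps, each a Python script; the robot and the scene stay as the last script left them, time stands still between calls to the robot, and variables do not carry over. Pictures are saved under pics/ and viewed, and the job is handed in when it is done.

```bash
ls; mkdir -p pics
python3 - <<'E'
from rig import r
import cv2,numpy as np
for n in ["scene","top","wrist"]:
    c=r.camera(n); cv2.imwrite(f"pics/{n}0.png",c["image"][:,:,::-1]); np.savez(f"pics/{n}0.npz",**c)
    print(n,c["K"].round(1).tolist(),c["pose"].round(3).tolist())
print(r.get_clock(),r.get_tool_pos(),r.get_eef_rot().round(3) if hasattr(r.get_eef_rot(),'round') else r.get_eef_rot())
E
```

```text
pics
scene [[489.3, 0.0, 279.7], [0.0, 489.3, 214.8], [0.0, 0.0, 1.0]] [[-0.888, -0.391, 0.241, 0.908], [0.459, -0.754, 0.47, 0.644], [-0.002, 0.528, 0.849, 1.337], [0.0, 0.0, 0.0, 1.0]]
top [[383.1, 0.0, 276.1], [0.0, 383.1, 210.4], [0.0, 0.0, 1.0]] [[0.004, 0.99, -0.144, 0.38], [-1.0, 0.007, 0.018, -0.021], [0.019, 0.144, 0.989, 1.227], [0.0, 0.0, 0.0, 1.0]]
wrist [[318.3, 0.0, 280.0], [0.0, 318.3, 208.8], [0.0, 0.0, 1.0]] [[0.295, 0.912, 0.285, 0.258], [-0.956, 0.282, 0.086, -0.575], [-0.003, -0.298, 0.955, 0.372], [0.0, 0.0, 0.0, 1.0]]
0.15 [ 0.18388553 -0.5967968   0.20193071] [[ 0.956  0.294 -0.   ]
 [ 0.294 -0.956  0.001]
 [ 0.    -0.002 -1.   ]]
```

View pics/scene0.png

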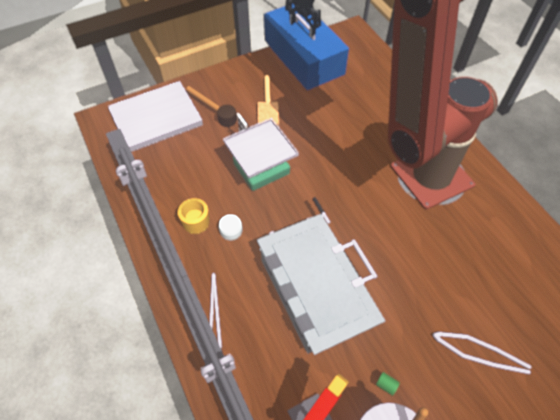

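View pics/top0.png

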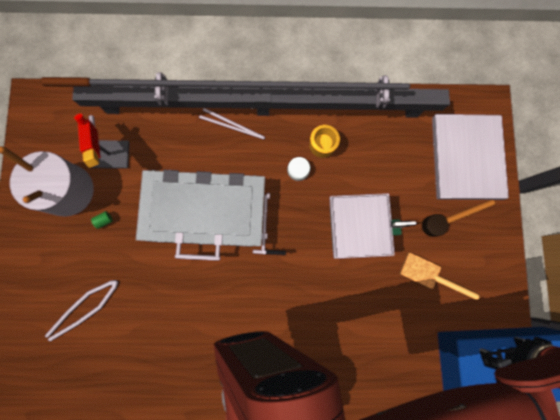

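View pics/wrist0.png

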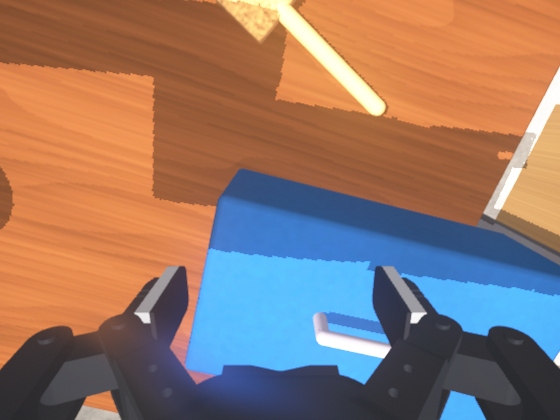

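```bash
cat > h.py <<'E'
import numpy as np,cv2
def w(c,u,v,z=None):
    K=c["K"];P=c["pose"]
    d=np.array([(u-K[0,2])/K[0,0],-(v-K[1,2])/K[1,1],-1.])
    if z is None:
        dep=c["depth"][int(round(v)),int(round(u))]; return P[:3,:3]@(d*dep)+P[:3,3]
    dw=P[:3,:3]@d; t=(z-P[2,3])/dw[2]; return P[:3,3]+t*dw
def pr(c,p):
    P=c["pose"];K=c["K"];q=P[:3,:3].T@(np.asarray(p)-P[:3,3]); 
    return np.array([K[0,2]+K[0,0]*q[0]/-q[2],K[1,2]+K[1,1]*(-q[1])/-q[2]])
def crop(c,name,x0,y0,x1,y1,s):
    im=c["image"][y0:y1,x0:x1,::-1]; cv2.imwrite(name,cv2.resize(im,None,fx=s,fy=s,interpolation=cv2.INTER_CUBIC))
E
python3 - <<'E'
from h import *
c=dict(np.load("pics/top0.npz"))
crop(c,"pics/c1.png",125,160,295,270,4.5)
crop(c,"pics/c2.png",320,180,440,270,6)
E
```

```text
(no output)
```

View pics/c1.png

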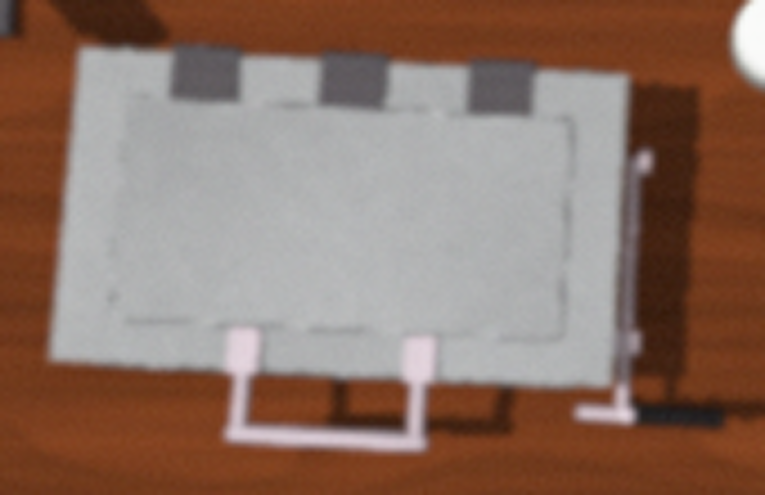

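View pics/c2.png

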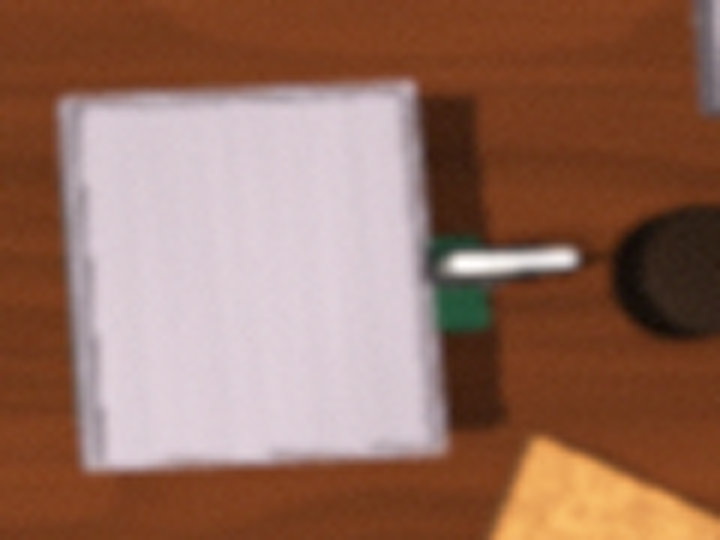

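Run:
```python
from h import *
c=dict(np.load("pics/top0.npz"))
f=lambda L,s,x,y,z:np.array([w(c,x+a/s,y+b/s,z) for a,b in L])
lid=f([(79,47),(630,73),(613,385),(50,360)],4.5,125,160,.084);print(lid.round(4))
bar=f([(226,434),(426,446)],4.5,125,160,.082);print(bar.round(4),np.linalg.norm(bar[0]-bar[1]))
ed=lid[0]-lid[1]+lid[3]-lid[2]; print("yaw from y:",np.arctan2(-ed[0],ed[1]), np.linalg.norm(lid[0]-lid[1]),np.linalg.norm(lid[1]-lid[2]))
yaw=np.arctan2(-(bar[0]-bar[1])[0],(bar[0]-bar[1])[1]);print(yaw)
g=f([(636,415),(724,415)],4.5,125,160,.055);print("grip",g.round(4))
pv=f([(645,160)],4.5,125,160,.055);print("pivot",pv.round(4))
p=f([(58,97),(415,82),(447,455),(85,470)],6,320,180,.123);print(p.round(4),p.mean(0))
e=p[0]-p[1]+p[3]-p[2];print("panyaw",np.arctan2(-e[0],e[1]),np.linalg.norm(p[0]-p[1]),np.linalg.norm(p[1]-p[2]))
up=f([(435,268),(578,255)],6,320,180,.13);print(up)
D=c["depth"]
for (u,v) in [(60,180),(200,205),(362,225),(425,190),(300,168)]: print(u,v,w(c,u,v).round(3))
```

```text
[[ 0.6659  0.3641  0.084 ]
 [ 0.6512 -0.0083  0.084 ]
 [ 0.4401  0.0012  0.084 ]
 [ 0.4545  0.3716  0.084 ]]
[[0.4068 0.2548 0.082 ]
 [0.3995 0.1237 0.082 ]] 0.1313513562528507
yaw from y: -0.03922600496371017 0.37266441747348 0.2113816281748463
-0.05493514645457816
grip [[ 0.4214 -0.014   0.055 ]
 [ 0.4217 -0.0735  0.055 ]]
pivot [[ 0.5967 -0.0188  0.055 ]]
[[ 0.5837 -0.199   0.123 ]
 [ 0.5926 -0.3751  0.123 ]
 [ 0.4105 -0.3835  0.123 ]
 [ 0.4026 -0.2091  0.123 ]] [ 0.49733004 -0.29169125  0.123     ]
panyaw 0.047942285509340245 0.17627984410160508 0.18223389269396026
[[ 0.49996313 -0.37904741  0.13      ]
 [ 0.50672369 -0.4488733   0.13      ]]
60 180 [0.619 0.573 0.15 ]
200 205 [0.561 0.186 0.086]
362 225 [ 0.5   -0.295  0.112]
425 190 [ 0.63  -0.535 -0.004]
300 168 [ 0.688 -0.119  0.046]
```

```bash
cat >> h.py <<'E'
YAW=-0.042; O=np.array([0.5530,0.1823,0.])
EX=np.array([np.cos(YAW),np.sin(YAW),0]);EY=np.array([-np.sin(YAW),np.cos(YAW),0]);EZ=np.array([0,0,1.])
def C(x,y,z): return O+EX*x+EY*y+EZ*z
def Rt(tilt=0.,yaw=0.):
    "tool down, tool x=chest y (+yaw); tilt>0: tool z leans toward chest +x"
    ax=np.cos(yaw)*EY-np.sin(yaw)*EX; f=np.cross(ax,EZ)
    z=-np.cos(tilt)*EZ+np.sin(tilt)*f
    return np.c_[ax,np.cross(z,ax),z]
def bar(t,y=0): return C(0.105-0.254*np.cos(t)+.002*np.sin(t),y,0.080+0.254*np.sin(t)+.002*np.cos(t))
def grip(t,y=-0.243): return C(0.05-0.174*np.cos(t),y,0.055+0.174*np.sin(t))
def tcp(p,R): return p+0.019*R[:,2]
E
python3 - <<'E'
from rig import r
from h import *
R=Rt()
for t in [0,.4,.8,1.2,1.545]:
    print(t,bar(t).round(3),np.round(r.ik(tcp(bar(t),R),R),2))
for t in [0,.8,1.709]: print(t,grip(t).round(3),np.round(r.ik(tcp(grip(t),R),R),2))
for p in [(0.4,-.29,.14),(.55,-.29,.14)]: print(np.round(r.ik(np.array(p),R),2))
for p in [(-.07,.12,.03),(.08,-.12,.03)]: print(np.round(r.ik(C(*p),R),2), r.ik(C(*p),Rt(.4)) is not None)
E
```

```text
0 [0.404 0.189 0.082] [ 0.26 -0.06  2.1  -0.    1.1   0.3 ]
0.4 [0.425 0.188 0.181] [ 0.25 -0.14  1.98 -0.    1.3   0.29]
0.8 [0.483 0.185 0.264] [ 0.21 -0.07  1.75 -0.    1.46  0.26]
1.2 [0.568 0.182 0.317] [ 0.18  0.11  1.48 -0.    1.56  0.22]
1.545 [0.653 0.178 0.334] [ 0.15  0.3   1.22 -0.    1.62  0.19]
0 [ 0.419 -0.055  0.055] [-0.32 -0.07  2.18 -0.    1.04 -0.28]
0.8 [ 0.472 -0.057  0.18 ] [-0.29 -0.11  1.95 -0.    1.3  -0.25]
1.709 [ 0.617 -0.064  0.227] [-0.23  0.2   1.53 -0.    1.4  -0.19]
[-0.79 -0.04  1.93 -0.    1.25 -0.75]
[-0.61  0.26  1.6  -0.    1.28 -0.57]
[ 0.42  0.29  1.79 -0.    1.06  0.46] True
[-0.03  0.41  1.64 -0.    1.1   0.01] True
```

Run:
```python
from rig import r
from h import *
R=Rt()
p=tcp(bar(0),R)
r.reach(p+[0,0,.16],R)
r.move_gripper(0.036)
c=r.camera("wrist");cv2.imwrite("pics/w1.png",c["image"][:,:,::-1])
r.line_to(p+[0,0,.0],max_speed=.2)
print(r.get_clock(),r.get_contact_force(),r.get_tool_pos()-p)
c=r.camera("scene");crop(c,"pics/s1.png",240,180,420,360,4)
```

```text
4.5583 [-0.036448    0.57115624  0.1492989 ] [0.0009138  0.0002567  0.00103254]
```

View pics/w1.png

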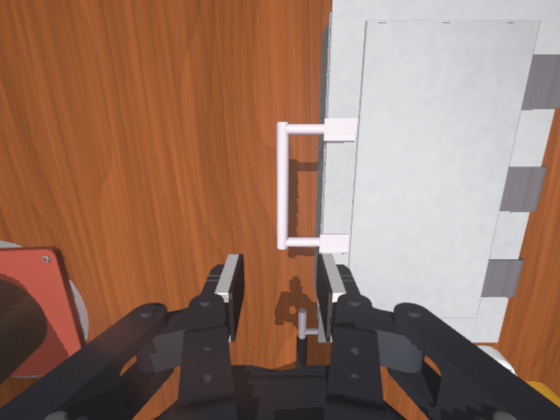

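View pics/s1.png

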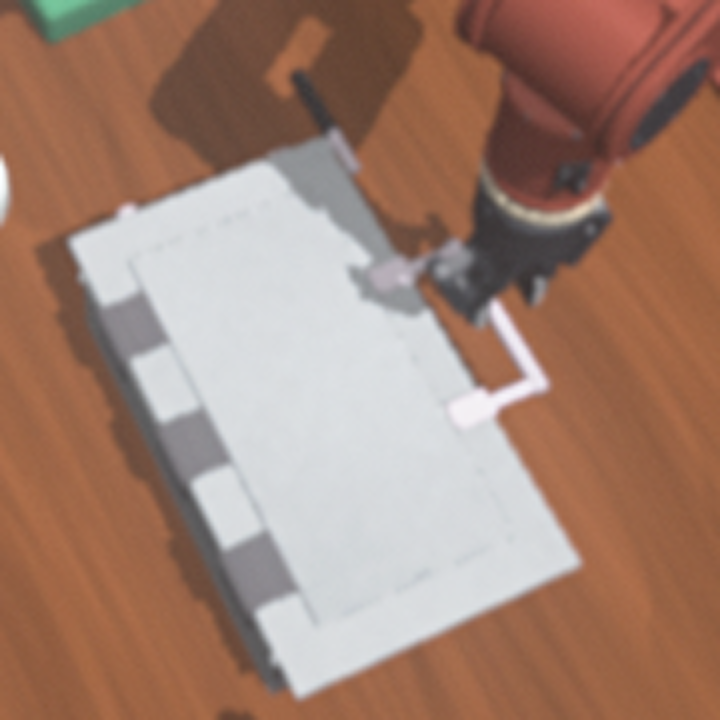

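Run:
```python
from rig import r
from h import *
R=Rt()
r.move_gripper(0.0); print("open",r.get_opening(),r.get_contact_force().round(1))
for t in np.linspace(0,1.545,9)[1:]:
    r.line_to(tcp(bar(t),R),max_speed=.12)
    f=r.get_contact_force(); print(round(t,2),r.get_clock(),f.round(1),r.get_moment().round(1),round(r.get_opening(),4))
    if np.linalg.norm(f)>70: break
```

```text
open -0.0002472612195467691 [ 0.2 -0.2 -0.9]
0.19 5.6 [-0.   0.8 -0.4] [-0.   0.  -0.1] -0.0002
0.39 6.1583 [-1.1  0.   1. ] [ 0. -0. -0.] -0.0
0.58 6.7167 [ 0.1  0.1 -0.2] [-0.  0. -0.] 0.0001
0.77 7.275 [-0.4  0.4 -0.3] [-0.  -0.1 -0. ] -0.0002
0.97 7.8333 [ 0.4 -0.2 -0.1] [0. 0. 0.] -0.0001
1.16 8.3917 [ 0.2 -1.1 -0.7] [ 0. -0.  0.] 0.0
1.35 8.95 [-0.2  1.1  0. ] [ 0.  0. -0.] 0.0002
1.54 9.5083 [ 0.3 -0.6 -0.3] [0.  0.1 0. ] 0.0003
```

Run:
```python
from rig import r
from h import *
R=Rt()
p=tcp(bar(0),R)
print(r.get_tool_pos(),r.get_eef_rot().round(3).tolist())
r.move_gripper(.036)
r.reach(p+[0,0,.06],R)
c=r.camera("wrist");cv2.imwrite("pics/w2.png",c["image"][:,:,::-1])
r.line_to(p,max_speed=.2)
c=r.camera("wrist");cv2.imwrite("pics/w3.png",c["image"][:,:,::-1]); print(c["pose"].round(3).tolist()); np.savez("pics/w3.npz",**c)
c=r.camera("scene");crop(c,"pics/s2.png",300,180,400,300,6)
```

```text
[0.65264016 0.17821903 0.31452654] [[0.042, 0.999, -0.001], [0.999, -0.042, -0.0], [-0.0, -0.001, -1.0]]
[[0.999, 0.04, 0.013, 0.409], [-0.042, 0.954, 0.298, 0.264], [-0.0, -0.298, 0.955, 0.234], [0.0, 0.0, 0.0, 1.0]]
```

View pics/w3.png

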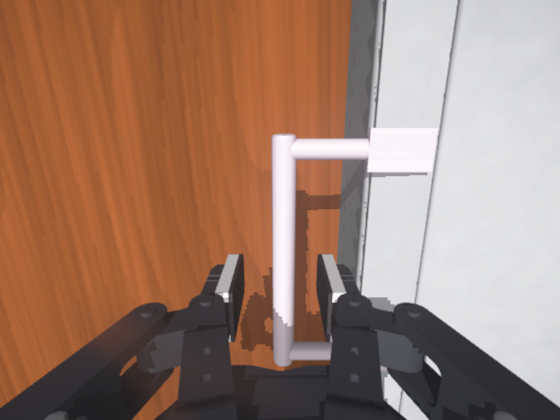

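View pics/s2.png

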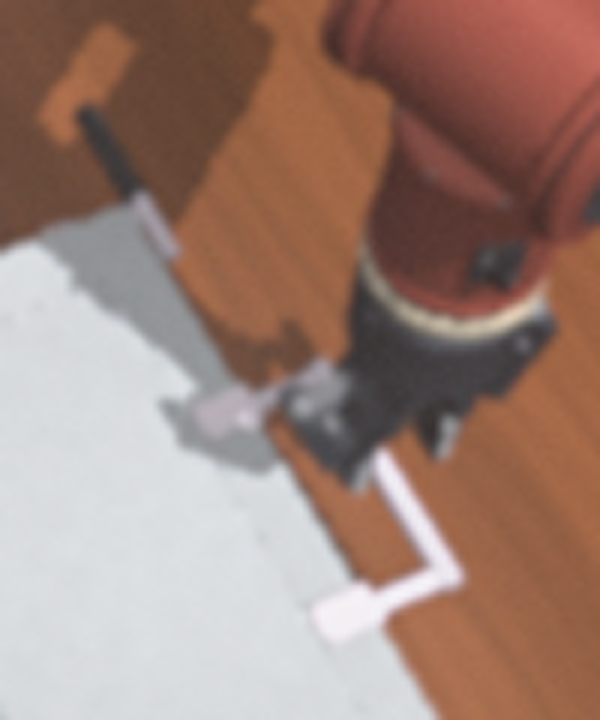

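Run:
```python
from h import *
c=dict(np.load("pics/w3.npz"))
for u,v in [(284,200),(284,300),(284,340),(236,262),(236,290),(229,325),(205,300),(330,262),(334,290),(400,150),(460,200)]: print(u,v,c["depth"][v,u],w(c,u,v).round(4))
print(pr(c,bar(0)),pr(c,bar(0)-[0,0,.019]))
```

```text
284 200 0.1522737 [0.4093 0.2231 0.0869]
284 300 0.16886768 [0.4072 0.168  0.0867]
284 340 0.17572986 [0.4062 0.143  0.0873]
236 262 0.14229399 [0.3867 0.2003 0.1048]
236 290 0.12909159 [0.3883 0.1954 0.1201]
229 325 0.12138981 [0.3864 0.1869 0.1308]
205 300 0.109030396 [0.3808 0.2033 0.1387]
330 262 0.14280608 [0.4288 0.1983 0.1043]
334 290 0.12047407 [0.4268 0.1985 0.1277]
400 150 0.14546558 [0.4631 0.2445 0.0866]
460 200 0.15399455 [0.4943 0.2191 0.0852]
[276.61895798 261.08578701] [276.9589139 246.2523797]
```

Run:
```python
from rig import r
from h import *
R=Rt()
p=tcp(bar(0),R)
r.line_to(p+[0,0,.08],max_speed=.2)
for i,o in enumerate([0.085,0.0]):
    r.move_gripper(o)
    c=r.camera("wrist");cv2.imwrite(f"pics/w4{i}.png",c["image"][:,:,::-1]);np.savez(f"pics/w4{i}.npz",**c)
    print(r.get_opening(),r.get_tool_pos(),pr(c,r.get_tool_pos()),pr(c,r.get_tool_pos()+[0,0,.019]),r.get_clock())
```

```text
0.08510779234758971 [0.40407754 0.18854112 0.1428415 ] [277.879211   246.55142253] [277.64208638 261.45461349] 12.8833
-1.5059586338072519e-05 [0.40410745 0.18856228 0.14298502] [277.70507539 246.48773773] [277.4680935 261.3659425] 13.7
```

View pics/w40.png

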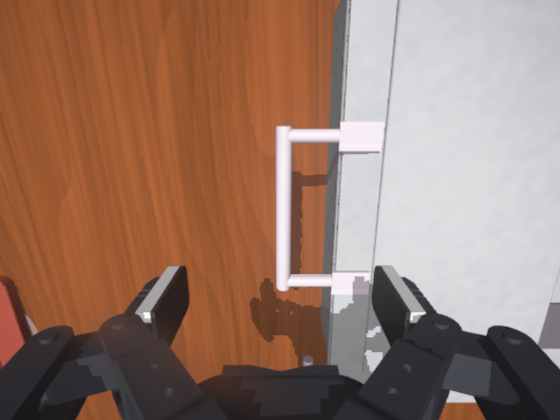

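View pics/w41.png

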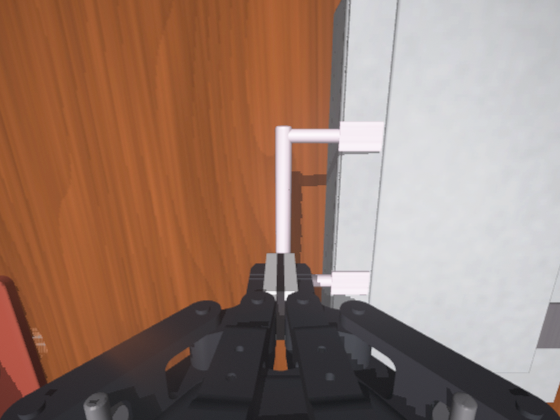

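Run:
```python
from h import *
c=dict(np.load("pics/w41.npz"))
t=np.array([0.40407754,0.18854112,0.1428415])
for u,v in [(270,256),(270,262),(270,275),(270,288),(292,262),(272,300)]: print(u,v,(w(c,u,v)-t).round(4))
c=dict(np.load("pics/w40.npz"))
for u,v in [(176,270),(178,290),(168,280),(150,310),(384,272)]: print(u,v,(w(c,u,v)-t).round(4))
```

```text
270 256 [-0.0029  0.0104  0.0341]
270 262 [-0.0027  0.0112  0.0418]
270 275 [-0.0023  0.011   0.0531]
270 288 [-0.002   0.0108  0.0628]
292 262 [0.0072 0.0105 0.0412]
272 300 [-0.0009  0.0125  0.0736]
176 270 [-0.0429  0.0122  0.0477]
178 290 [-0.0409  0.0062  0.054 ]
168 280 [-0.0434  0.0123  0.0562]
150 310 [-0.0426  0.0126  0.0767]
384 272 [0.0452 0.0092 0.0507]
```

```bash
sed -i 's/^def tcp.*/TO=0.034\ndef tcp(p,R,g=0.019): return p+(g+TO)*R[:,2]/' h.py
python3 - <<'E'
from rig import r
from h import *
R=Rt()
p=tcp(bar(0),R)
r.move_gripper(.036)
r.line_to(p,max_speed=.15)
print(r.get_contact_force().round(1))
r.move_gripper(0.0); print("open",r.get_opening(),r.get_contact_force().round(1),r.get_clock())
c=r.camera("wrist");cv2.imwrite(f"pics/w5.png",c["image"][:,:,::-1])
E
```

```text
[ 0.5  1.1 -0.1]
open 0.010079690212233901 [ 4.4 -0.1 -1.2] 15.3917
```

View pics/w5.png

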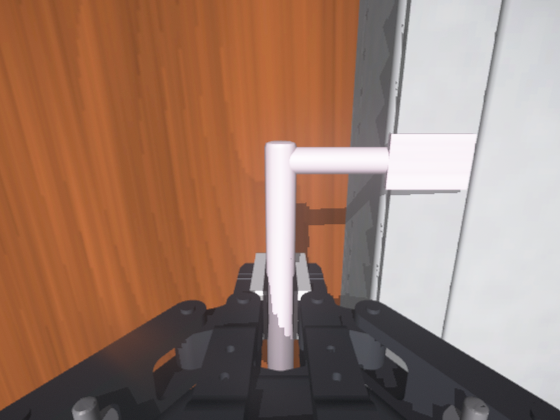

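Run:
```python
from rig import r
from h import *
R=Rt()
import sys
for t in np.linspace(0,1.548,10)[1:]:
    r.line_to(tcp(bar(t),R),max_speed=.12)
    f=r.get_contact_force(); print(round(t,2),r.get_clock(),f.round(1),round(r.get_opening(),4))
    if np.linalg.norm(f)>60 or r.get_opening()<.006: print("abort");sys.exit()
c=r.camera("scene");cv2.imwrite(f"pics/s3.png",c["image"][:,:,::-1])
r.move_gripper(.04)
q=r.get_tool_pos(); r.line_to(q+[0,0,.06],max_speed=.25)
print("released",r.get_clock())
g=tcp(grip(0),R)
r.reach(g+[0,0,.10],R)
r.line_to(g,max_speed=.2)
print("at rod",r.get_clock(),r.get_contact_force().round(1))
r.move_gripper(0); print(r.get_opening(),r.get_clock(),r.get_contact_force().round(1))
if r.get_opening()<.009: 
    c=r.camera("wrist");cv2.imwrite(f"pics/w6.png",c["image"][:,:,::-1]);sys.exit()
for t in np.linspace(0,1.715,9)[1:]:
    r.line_to(tcp(grip(t),R),max_speed=.15)
    f=r.get_contact_force(); print(round(t,2),r.get_clock(),f.round(1),round(r.get_opening(),4))
    if np.linalg.norm(f)>60 or r.get_opening()<.006: print("abort");break
c=r.camera("scene");cv2.imwrite(f"pics/s4.png",c["image"][:,:,::-1]);np.savez("pics/s4.npz",**c)
c=r.camera("top");cv2.imwrite(f"pics/t4.png",c["image"][:,:,::-1])
```

```text
0.17 15.9583 [ 7.5 -0.3 -5. ] 0.0098
0.34 16.475 [ 6.2  0.9 -4.9] 0.0104
0.52 16.9917 [ 3.5  2.8 -7.2] 0.0101
0.69 17.5083 [-4.9  2.8 -1.3] 0.01
0.86 18.025 [-14.3   0.9  10.4] 0.01
1.03 18.5417 [-14.7  -0.5  17.8] 0.01
1.2 19.0583 [-11.6  -0.1  20.7] 0.01
1.38 19.575 [-3.7  0.4 15.8] 0.01
1.55 20.0917 [-1.   0.9 13.3] 0.0097
released 20.9333
at rod 23.0917 [ 0.5 -0.   1. ]
0.011689242850490479 23.4583 [5.4 1.3 1.9]
0.21 23.8583 [ 7.7 -0.2 -0.4] 0.0121
0.43 24.2583 [ 8.2 -0.5 -3.1] 0.0118
0.64 24.6583 [ 3.7 -1.8 -2.2] 0.0119
0.86 25.0583 [-9.  -2.   7.3] 0.0122
1.07 25.4583 [-10.6  -1.5  16.7] 0.0119
1.29 25.8583 [-8.1 -0.7 18. ] 0.012
1.5 26.2583 [-3.7 -1.  13.9] 0.012
1.72 26.6583 [-2.7 -0.7 10.7] 0.0121
```

Run:
```python
from h import *
c=dict(np.load("pics/s4.npz"));crop(c,"pics/c4.png",230,150,390,320,4)
```

```text
(no output)
```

View pics/c4.png

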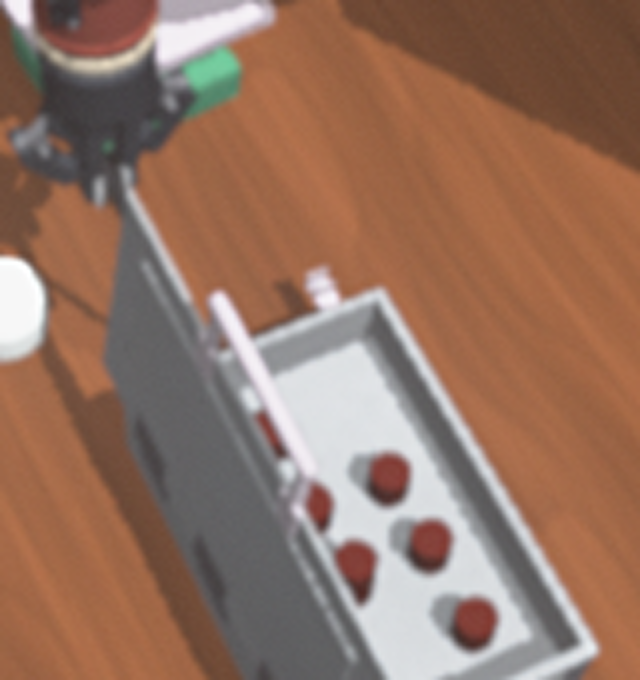

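View pics/t4.png

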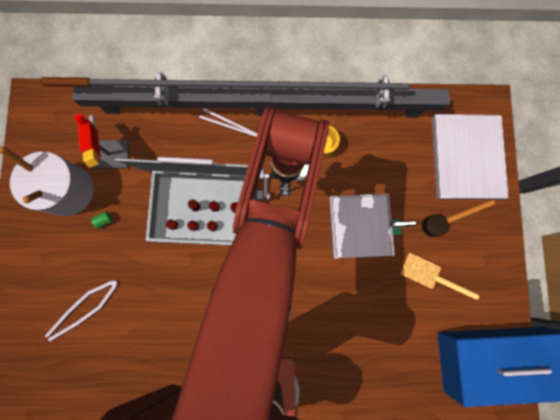

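Run:
```python
from rig import r
from h import *
R=Rt()
r.move_gripper(.04)
q=r.get_tool_pos(); r.line_to(q+[0,0,.07],max_speed=.2)
r.reach(np.array([.42,-.2,.26]),R)
print(r.get_clock())
c=r.camera("scene");np.savez("pics/s5.npz",**c);crop(c,"pics/c5.png",230,150,390,320,4)
c=r.camera("top");np.savez("pics/t5.npz",**c);crop(c,"pics/ct5.png",110,140,300,260,4)
```

```text
28.5833
```

View pics/c5.png

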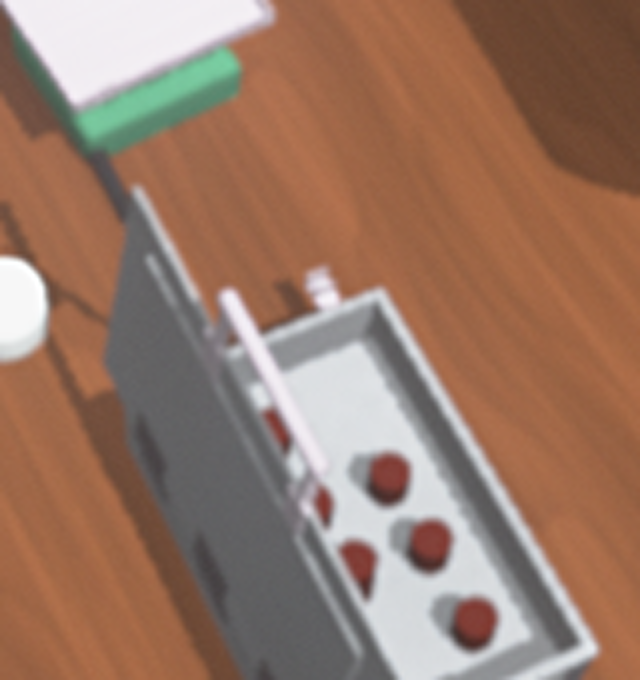

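View pics/ct5.png

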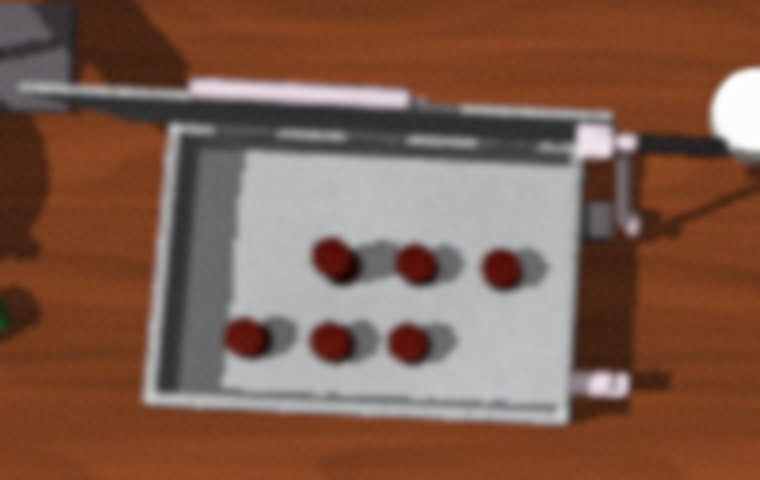

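Run:
```python
from h import *
c=dict(np.load("pics/t5.npz"))
D=c["depth"]
def loc(p): d=p-O; return np.array([d@EX,d@EY,p[2]]).round(4)
# segment dark red
im=c["image"].astype(int); m=((im[:,:,0]>60)&(im[:,:,0]-im[:,:,1]>45)&(im[:,:,1]<45)).astype(np.uint8); m[:175]=0;m[236:]=0;m[:,:150]=0;m[:,252:]=0
n,l,s,ce=cv2.connectedComponentsWithStats(m)
for i in range(1,n):
    if s[i,4]<15: continue
    vs,us=np.nonzero(l==i)
    P=np.array([w(c,u,v) for u,v in zip(us,vs)])
    top=np.percentile(P[:,2],80); k=P[:,2]>top-.008
    print(i,s[i,4],ce[i].round(1),"ztop",round(top,4),"world",P[k].mean(0).round(4),"loc",loc(P[k].mean(0)), (P[k].max(0)-P[k].min(0)).round(3))
```

```text
1 54 [192.6 204. ] ztop 0.0781 world [0.5648 0.2104 0.0764] loc [0.0106 0.0286 0.0764] [0.025 0.023 0.009]
2 56 [213.5 205.6] ztop 0.0569 world [0.5639 0.1504 0.055 ] loc [ 0.0123 -0.0315  0.055 ] [0.023 0.025 0.008]
3 49 [234.9 206.7] ztop 0.0567 world [0.561  0.0841 0.0547] loc [ 0.0121 -0.0977  0.0547] [0.023 0.019 0.01 ]
4 56 [170.9 223.9] ztop 0.0566 world [0.5063 0.2785 0.0551] loc [-0.0507  0.0942  0.0551] [0.025 0.025 0.01 ]
5 53 [192.4 225.2] ztop 0.0575 world [0.5026 0.2128 0.056 ] loc [-0.0516  0.0284  0.056 ] [0.022 0.023 0.01 ]
6 51 [211.5 225.4] ztop 0.0571 world [0.5023 0.1546 0.0549] loc [-0.0495 -0.0298  0.0549] [0.022 0.022 0.008]
```

```bash
cat >> h.py <<'E'
def Rg(tilt=0.):
    z=-np.cos(tilt)*EZ+np.sin(tilt)*EX; x=-np.cos(tilt)*EX-np.sin(tilt)*EZ
    return np.c_[x,np.cross(z,x),z]
def loc(p): d=p-O; return np.array([d@EX,d@EY,p[2]]).round(4)
PC=np.array([.4973,-.2917,0]); PX=np.array([np.cos(.046),np.sin(.046),0]); PY=np.array([-np.sin(.046),np.cos(.046),0])
def PAN(x,y,z): return PC+PX*x+PY*y+EZ*z
E
python3 - <<'E'
from rig import r
from h import *
R=Rg(0)
for p in [C(.0106,.0286,.026),C(-.05,.094,.026),PAN(.035,-.03,.09),PAN(-.035,.04,.116)]:
    for t in (0,.15): 
        q=r.ik(tcp(p,Rg(t),0),Rg(t)); print(None if q is None else np.round(q,2))
r.reach(np.array([.44,-.02,.30]),R)
r.pause(7)
print(r.get_clock())
c=r.camera("scene");np.savez("pics/s6.npz",**c);crop(c,"pics/c6.png",230,150,390,320,4)
r.pause(4)
print(r.get_clock())
c=r.camera("scene");np.savez("pics/s7.npz",**c);crop(c,"pics/c7.png",230,150,390,320,4)
E
```

```text
[ 0.23  0.4   1.73 -0.    1.01 -1.3 ]
[ 0.25  0.32  1.85 -0.06  0.83 -1.24]
[ 0.37  0.35  1.79 -0.    0.99 -1.16]
[ 0.4   0.28  1.9  -0.09  0.83 -1.07]
[-0.67  0.35  1.65 -0.    1.14 -2.2 ]
[-0.72  0.27  1.77  0.11  0.99 -2.3 ]
[-0.65  0.11  1.89 -0.    1.14 -2.18]
[-0.71  0.01  2.01  0.11  1.01 -2.29]
36.775
40.825
```

View pics/c7.png

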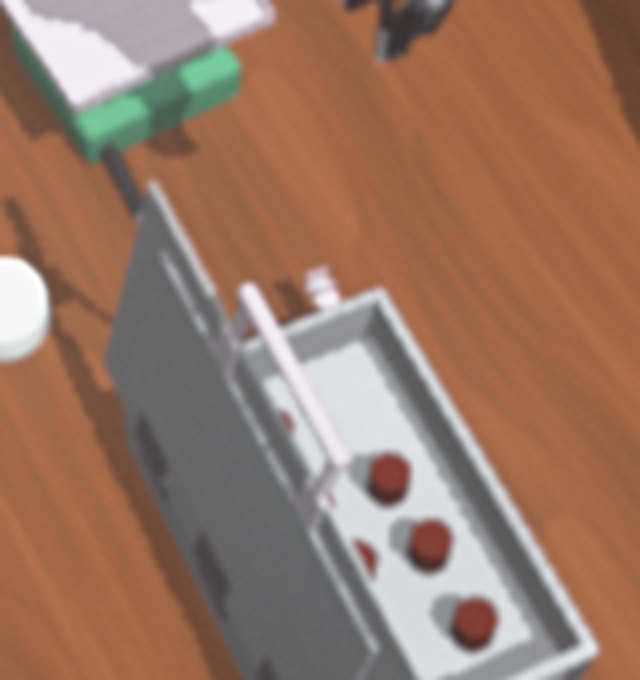

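Run:
```python
from rig import r
from h import *
c=dict(np.load("pics/s7.npz"))
for t in (1.36,1.39,1.42,1.45,1.48): print(t,pr(c,bar(t,-.062)).round(1),pr(c,bar(t,.062)).round(1))
r.pause(3)
print(r.get_clock())
c=r.camera("scene");np.savez("pics/s8.npz",**c);crop(c,"pics/c8.png",230,150,390,320,4)
c=r.camera("top");np.savez("pics/t8.npz",**c);crop(c,"pics/ct8.png",180,140,300,230,6)
```

```text
1.36 [292.6 221.9] [316.1 264.1]
1.39 [289.8 222.8] [313.3 265.1]
1.42 [286.9 223.6] [310.3 266.1]
1.45 [284.1 224.6] [307.4 267.2]
1.48 [281.2 225.6] [304.4 268.3]
43.875
```

View pics/c8.png

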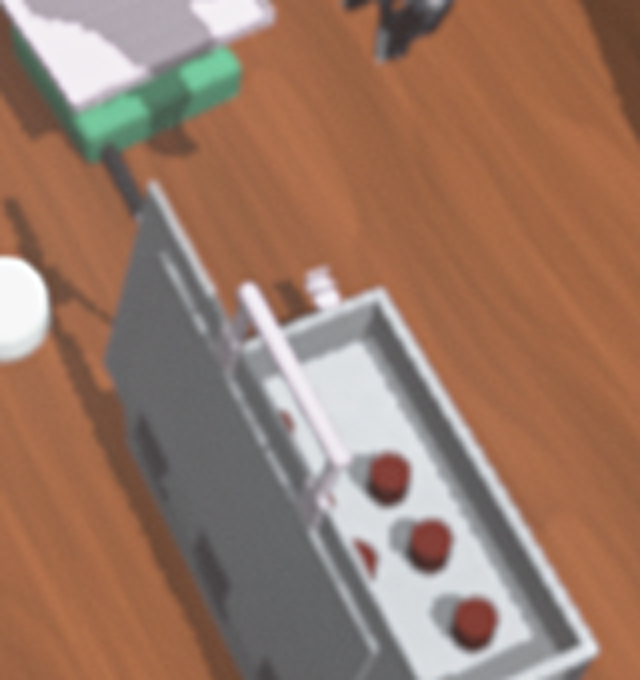

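View pics/ct8.png

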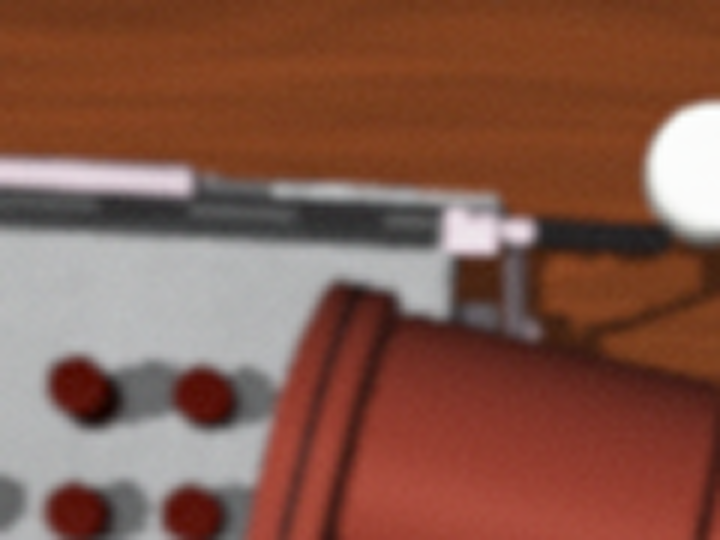

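```bash
cat >> h.py <<'E'
def pick(r,x,y,tz=.026,tilt=0.,op=.044,up=.20):
    R=Rg(tilt); q=tcp(C(x,y,tz),R,0)
    pre=tcp(C(min(x,-.03),y,up),R,0)
    r.reach(pre,R); r.move_gripper(op)
    if x>-.03: r.line_to(tcp(C(x,y,.10),R,0),max_speed=.2)
    r.line_to(q,max_speed=.2)
    f=r.get_contact_force(); 
    r.move_gripper(0.); o=r.get_opening()
    print("grasp",f.round(1),round(o,4),r.get_contact_force().round(1),r.get_clock())
    return o
def place(r,x,y,px,py,bot,tz=.026,tilt=0.,up=.20,op=.046):
    R=Rg(tilt)
    if x>-.03: r.line_to(tcp(C(x,y,.10),R,0),max_speed=.2)
    r.line_to(tcp(C(min(x,-.03),y,up),R,0),max_speed=.25)
    r.line_to(tcp(PAN(px,py,.23),R,0),max_speed=.35)
    print("held",round(r.get_opening(),4),r.get_contact_force().round(2))
    r.line_to(tcp(PAN(px,py,bot+tz-.022),R,0),max_speed=.15)
    r.move_gripper(op)
    r.line_to(tcp(PAN(px,py,.23),R,0),max_speed=.25)
    print("placed",r.get_clock())
E
python3 - <<'E'
from rig import r
from h import *
o=pick(r,-.0495,-.0298)
c=r.camera("wrist");cv2.imwrite("pics/w9.png",c["image"][:,:,::-1])
E
```

```text
grasp [ 1.2 -0.2  0.2] 0.0305 [-0.5 -0.8  5.9] 46.3833
```

View pics/w9.png

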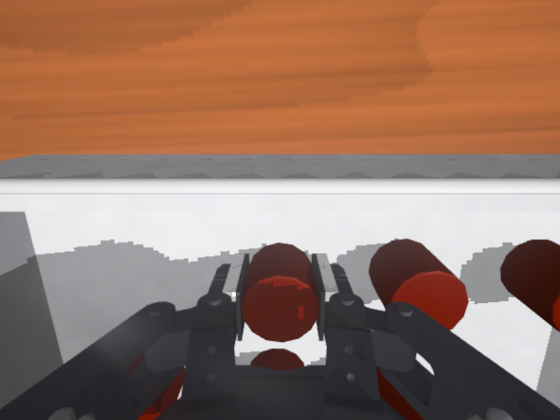

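Run:
```python
from rig import r
from h import *
place(r,-.0495,-.0298,-.035,.04,.114)
c=r.camera("scene");np.savez("pics/s10.npz",**c);crop(c,"pics/c10.png",220,110,400,330,3)
c=r.camera("top");np.savez("pics/t10.npz",**c);crop(c,"pics/ct10.png",110,140,430,270,2.5)
```

```text
held 0.0308 [-0.63  1.55 -0.51]
placed 50.4083
```

View pics/c10.png

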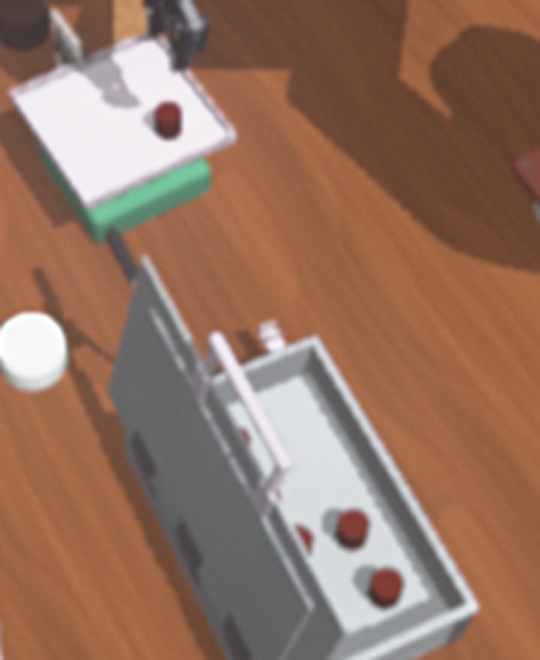

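View pics/ct10.png

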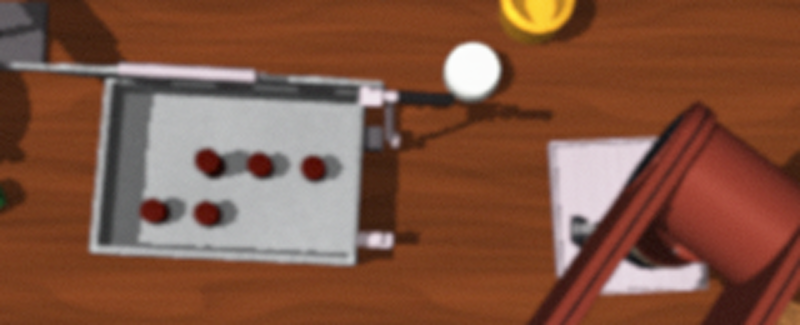

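```bash
cat >> h.py <<'E'
def detect(c):
    im=c["image"].astype(int); m=((im[:,:,0]>60)&(im[:,:,0]-im[:,:,1]>45)&(im[:,:,1]<45)).astype(np.uint8)
    m[:172]=0;m[238:]=0;m[:,:146]=0;m[:,254:]=0
    n,l,s,ce=cv2.connectedComponentsWithStats(m); out=[]
    for i in range(1,n):
        if s[i,4]<15: continue
        vs,us=np.nonzero(l==i); P=np.array([w(c,u,v) for u,v in zip(us,vs)])
        top=np.percentile(P[:,2],80); k=P[:,2]>top-.008
        out.append(np.r_[loc(P[k].mean(0))[:2],top].round(4))
    return out
E
python3 - <<'E'
from rig import r
from h import *
d=detect(r.camera("top")); print(d)
p=min(d,key=lambda a:np.hypot(a[0]+.0516,a[1]-.0284)); print(p)
if p[2]<.062 and np.hypot(p[0]+.0516,p[1]-.0284)<.006:
    o=pick(r,p[0],p[1],tz=.028)
    if o>.025:
        place(r,p[0],p[1],-.035,-.03,.107,tz=.028)
c=r.camera("scene");np.savez("pics/s11.npz",**c);crop(c,"pics/c11.png",220,110,400,330,3)
d=detect(r.camera("top")); print(d)
E
```

```text
[array([0.0105, 0.0284, 0.0774]), array([ 0.0123, -0.0315,  0.057 ]), array([ 0.012 , -0.098 ,  0.0569]), array([-0.0508,  0.0943,  0.0573]), array([-0.0514,  0.0283,  0.0575])]
[-0.0514  0.0283  0.0575]
grasp [-0.4  1.2 -0.4] 0.0308 [-0.4 -0.3  2.7] 53.7583
held 0.0306 [-0.9   0.47  0.2 ]
placed 58.1417
[array([0.0103, 0.0287, 0.0787]), array([ 0.0124, -0.0313,  0.0572]), array([ 0.0122, -0.0978,  0.057 ]), array([-0.0506,  0.0944,  0.0568])]
```

View pics/c11.png

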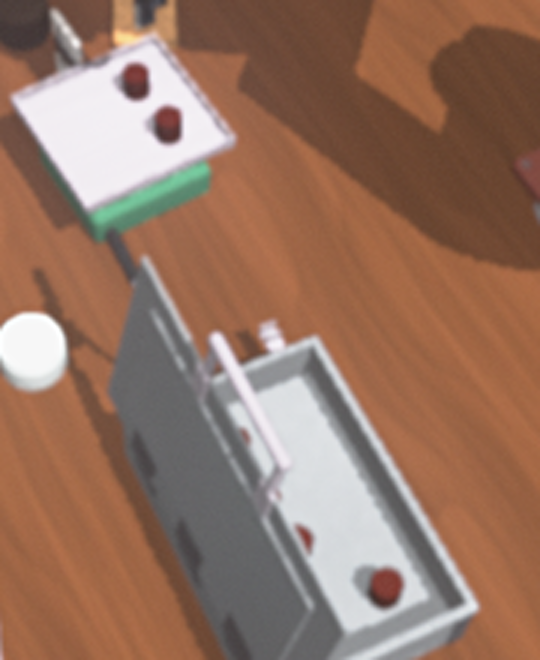

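Run:
```python
from rig import r
from h import *
p=min(detect(r.camera("top")),key=lambda a:np.hypot(a[0]+.0508,a[1]-.0943)); print(p)
if p[2]<.062:
    o=pick(r,p[0],p[1],tz=.028)
    if o>.025:
        place(r,p[0],p[1],.035,.04,.098,tz=.028)
c=r.camera("scene");np.savez("pics/s12.npz",**c);crop(c,"pics/c12.png",200,100,400,240,4)
d=detect(r.camera("top")); print(d)
# pan floor depth: sample
for p in [PAN(.05,-.05,.09),PAN(.06,0,.09),PAN(-.06,0,.09),PAN(0,0,.09)]:
    u,v=pr(c,p); print(np.round([u,v]),w(c,u,v).round(4))
```

```text
[-0.0511  0.0943  0.0572]
grasp [0.1 0.2 0.3] 0.0307 [0.3 0.8 3.8] 61.9417
held 0.0307 [ 0.75 -0.22 -0.41]
placed 66.3917
[array([0.0104, 0.0283, 0.0781]), array([ 0.0093, -0.0347,  0.057 ]), array([ 0.0119, -0.0976,  0.058 ])]
[240. 147.] [ 0.5491 -0.3405  0.0886]
[245. 159.] [ 0.5571 -0.2893  0.0895]
[277. 144.] [ 0.4376 -0.2939  0.0907]
[261. 151.] [ 0.4967 -0.2931  0.0881]
```

View pics/c12.png

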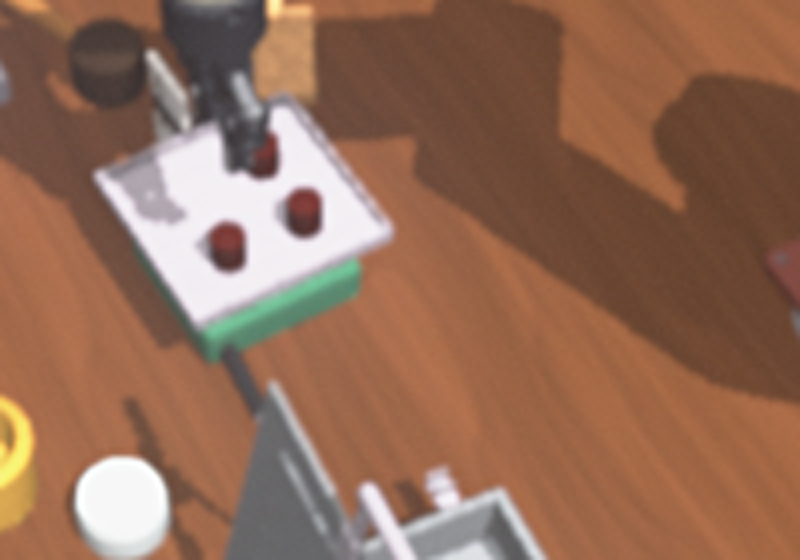

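Run:
```python
from rig import r
from h import *
R=Rg(.25)
for p in [C(.0104,.0285,.034),C(-.03,.0285,.2),PAN(.035,-.03,.23),PAN(.035,-.03,.1)]: 
    q=r.ik(tcp(p,R,0),R); print(None if q is None else np.round(q,2))
r.pause(.3)
c=r.camera("top");print(detect(c),r.get_clock());crop(c,"pics/ct13.png",130,140,270,260,5)
```

```text
[ 0.27  0.26  1.93 -0.11  0.72 -1.19]
[ 0.29 -0.06  1.91 -0.09  1.05 -1.2 ]
[-0.75  0.06  1.74  0.18  1.16 -2.34]
[-0.75  0.2   1.84  0.2   0.92 -2.39]
[array([0.0072, 0.0238, 0.0787]), array([ 0.0124, -0.0316,  0.0573]), array([ 0.0119, -0.0978,  0.0576])] 66.8417
```

View pics/ct13.png

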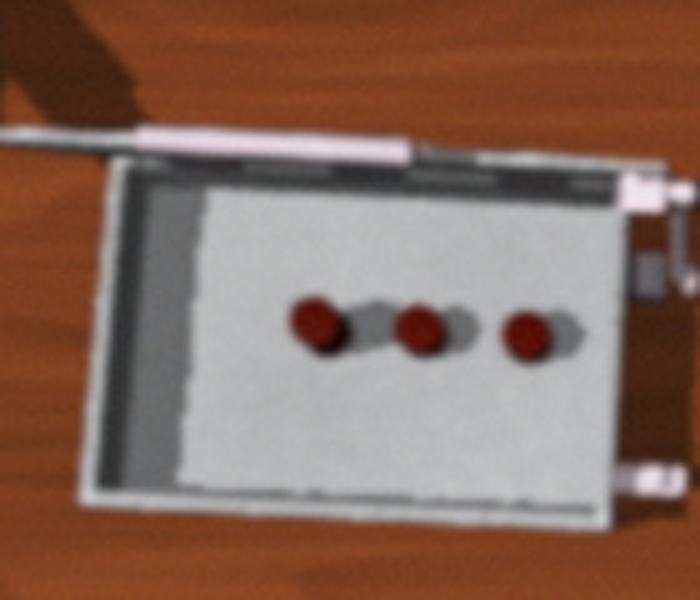

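Run:
```python
from rig import r
from h import *
x,y=.0106,.0286
o=pick(r,x,y,tz=.036,tilt=.25)
c=r.camera("scene");crop(c,"pics/c14.png",230,130,390,320,3)
c=r.camera("wrist");cv2.imwrite("pics/w14.png",c["image"][:,:,::-1])
```

```text
grasp [-0.1 -0.1 -0. ] 0.0307 [-2.   0.7  7.7] 70.1667
```

View pics/c14.png

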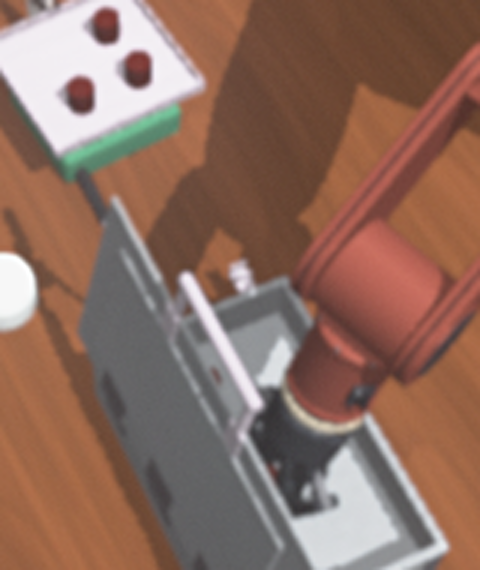

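View pics/w14.png

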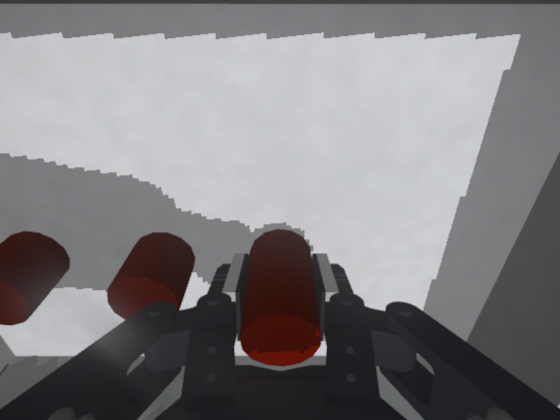

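Run:
```python
from rig import r
from h import *
x,y=.0106,.0286
place(r,x,y,.035,-.03,.0905,tz=.036,tilt=.25)
r.reach(np.array([.42,-.08,.33]),Rt())
r.pause(1)
c=r.camera("scene");np.savez("pics/s15.npz",**c);crop(c,"pics/c15.png",190,90,330,200,5)
for p in [PAN(.06,0,.08),PAN(-.06,0,.08),PAN(0,0,.08),PAN(0,.06,.08)]:
    u,v=pr(c,p); print(np.round([u,v]),w(c,u,v).round(4))
c=r.camera("top");np.savez("pics/t15.npz",**c);crop(c,"pics/ct15.png",310,170,430,270,6); print(detect(c))
for p in [PAN(.06,0,.08),PAN(-.06,0,.08),PAN(0,0,.08),PAN(0,.06,.08)]:
    u,v=pr(c,p); print(np.round([u,v]),w(c,u,v).round(4))
print(r.get_clock())
```

```text
held 0.0307 [ 0.72  0.17 -1.05]
placed 74.925
[245. 160.] [ 0.5541 -0.2973  0.0687]
[277. 146.] [ 0.4342 -0.3008  0.0715]
[261. 153.] [ 0.4966 -0.2934  0.0777]
[270. 166.] [ 0.4923 -0.2366  0.0731]
[array([ 0.0121, -0.032 ,  0.0569]), array([ 0.012 , -0.0976,  0.0567])]
[357. 208.] [ 0.5576 -0.2895  0.0777]
[360. 247.] [ 0.4377 -0.2959  0.0741]
[358. 227.] [ 0.4313 -0.1397  0.7248]
[339. 228.] [ 0.4296 -0.1126  0.7293]
77.775
```

View pics/c15.png

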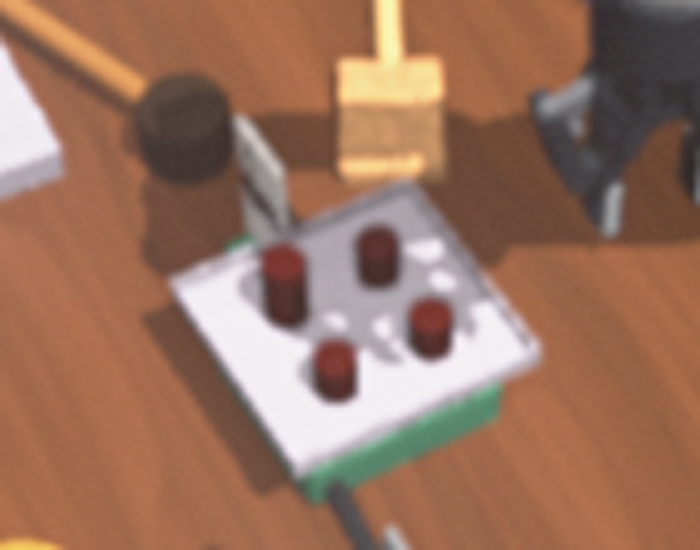

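View pics/ct15.png

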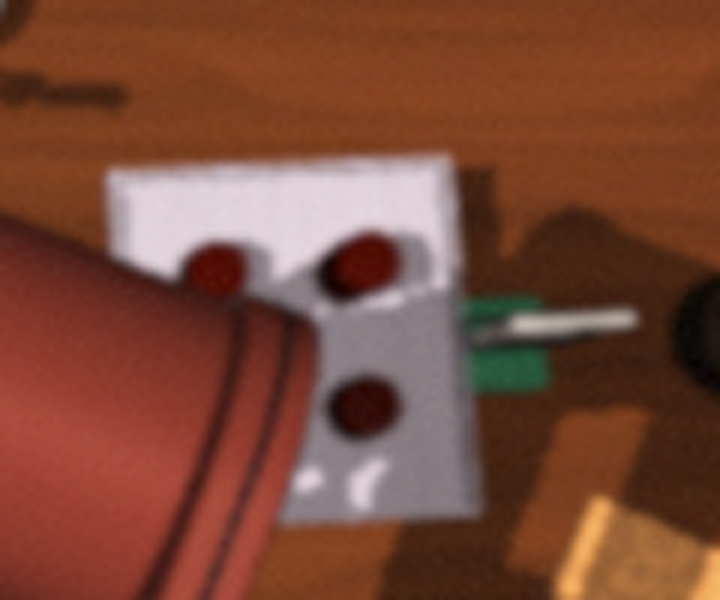

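Run:
```python
from h import *
def fl(name,zg,box):
    c=dict(np.load(name)); zs=[]
    for x in np.arange(box[0],box[1],.004):
        for y in np.arange(box[2],box[3],.004):
            u,v=pr(c,PAN(x,y,zg)); zs.append(w(c,u,v)[2])
    zs=np.array(zs); return len(zs),np.median(zs).round(4),zs.mean().round(4),zs.std().round(4)
B=(.062,.08,-.07,.07); B2=(-.01,.008,-.0,.06)
B3=(-.08,-.06,-.06,.06);B4=(-.005,.005,-.07,.07)
for n,z in (("pics/scene0.npz",.112),("pics/s12.npz",.088),("pics/s15.npz",.076)):
    print(n,[fl(n,z,b) for b in (B,B3,B4)])
for n,z in (("pics/top0.npz",.112),("pics/t15.npz",.076)):
    print(n,[fl(n,z,b) for b in (B,)])
```

```text
pics/scene0.npz [(175, np.float64(0.1116), np.float64(0.1118), np.float64(0.0028)), (180, np.float64(0.111), np.float64(0.1113), np.float64(0.0031)), (105, np.float64(0.1119), np.float64(0.1117), np.float64(0.0028))]
pics/s12.npz [(175, np.float64(0.0896), np.float64(0.0894), np.float64(0.0028)), (180, np.float64(0.0887), np.float64(0.0901), np.float64(0.0069)), (105, np.float64(0.0882), np.float64(0.0922), np.float64(0.0241))]
pics/s15.npz [(175, np.float64(0.0752), np.float64(0.0753), np.float64(0.0033)), (180, np.float64(0.0747), np.float64(0.0898), np.float64(0.1324)), (105, np.float64(0.0752), np.float64(0.0756), np.float64(0.0056))]
pics/top0.npz [(175, np.float64(0.1118), np.float64(0.1119), np.float64(0.0021))]
pics/t15.npz [(175, np.float64(0.0753), np.float64(0.0817), np.float64(0.0869))]
```

Run:
```python
from rig import r
from h import *
R=Rt(); b=bar(1.38); p=tcp(b,R)
r.move_gripper(.04)
r.reach(p+EX*-.06+[0,0,.09],R)
r.line_to(p+[0,0,.06],max_speed=.2)
c=r.camera("wrist");cv2.imwrite("pics/w16.png",c["image"][:,:,::-1])
print(r.get_clock())
r.line_to(p,max_speed=.12)
print(r.get_contact_force().round(1))
c=r.camera("scene");crop(c,"pics/c16.png",230,150,390,320,4)
```

```text
79.675
[-0.4 -0.  -0. ]
```

View pics/w16.png

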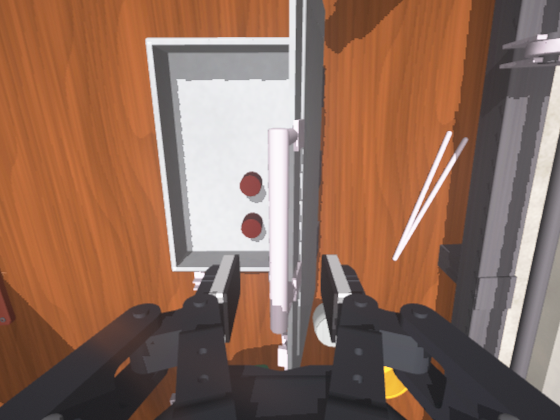

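View pics/c16.png

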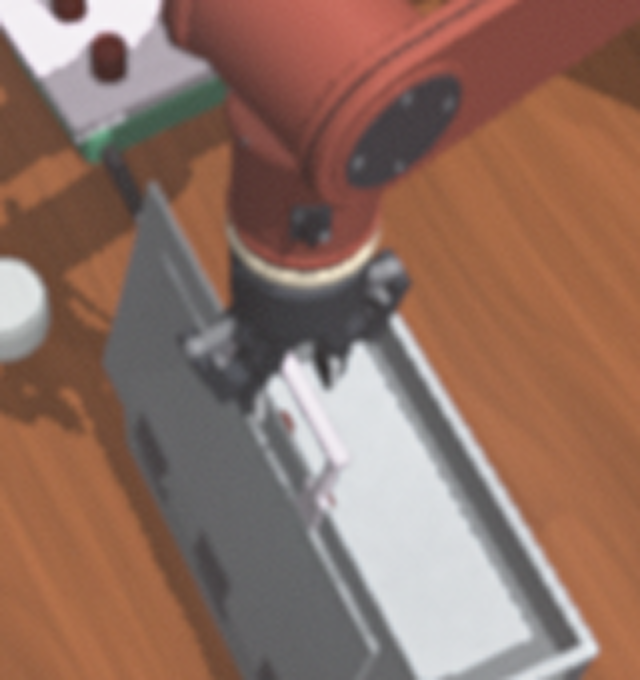

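Run:
```python
from rig import r
from h import *
import sys
R=Rt()
r.move_gripper(0); print(r.get_opening(),r.get_contact_force().round(1))
if r.get_opening()<.006: sys.exit()
for t in (1.43,1.49,1.55):
    r.line_to(tcp(bar(t),R),max_speed=.08)
    f=r.get_contact_force(); print(t,f.round(1),round(r.get_opening(),4),r.get_clock())
    if np.linalg.norm(f)>60: sys.exit()
r.move_gripper(.04)
q=r.get_tool_pos(); r.line_to(q+[0,0,.05],max_speed=.3)
g=tcp(grip(1.709),R)
top=g.copy(); top[2]=q[2]+.05
r.line_to(top,max_speed=.35)
r.line_to(g,max_speed=.2)
print("at rod",r.get_contact_force().round(1),r.get_clock())
r.move_gripper(0); o=r.get_opening(); print(o,r.get_clock())
if o<.009: 
    c=r.camera("wrist");cv2.imwrite("pics/w17.png",c["image"][:,:,::-1]);sys.exit()
for t in np.linspace(1.709,0,9)[1:]:
    r.line_to(tcp(grip(t),R),max_speed=.15)
    f=r.get_contact_force(); print(round(t,2),r.get_clock(),f.round(1),round(r.get_opening(),4))
    if np.linalg.norm(f)>50: break
c=r.camera("scene");np.savez("pics/s17.npz",**c);crop(c,"pics/c17.png",230,150,390,320,4)
```

```text
0.010144610198178838 [-2.  -0.3  5.9]
1.43 [-2.5  0.4  6.6] 0.0106 81.0583
1.49 [-3.2  0.   8.7] 0.0097 81.4
1.55 [-1.4  0.7  4.9] 0.0101 81.7417
at rod [-1.4  0.5 -0.6] 84.2333
0.012201101877213108 84.6
1.5 85.0 [ 0.  -0.1  7.3] 0.0122
1.28 85.4 [-2.2  0.4  6.5] 0.0119
1.07 85.8 [ 0.5 -1.3  1.6] 0.0123
0.85 86.2 [ 0.7 -2.1 -2.8] 0.0121
0.64 86.6 [ 3.5 -2.4 -1.3] 0.0123
0.43 87.0 [ 5.8 -2.4 -3.9] 0.0118
0.21 87.4 [ 5.9 -0.9 -1.4] 0.0125
0.0 87.8 [ 5.9 -0.2  0.6] 0.0118
```

View pics/c17.png

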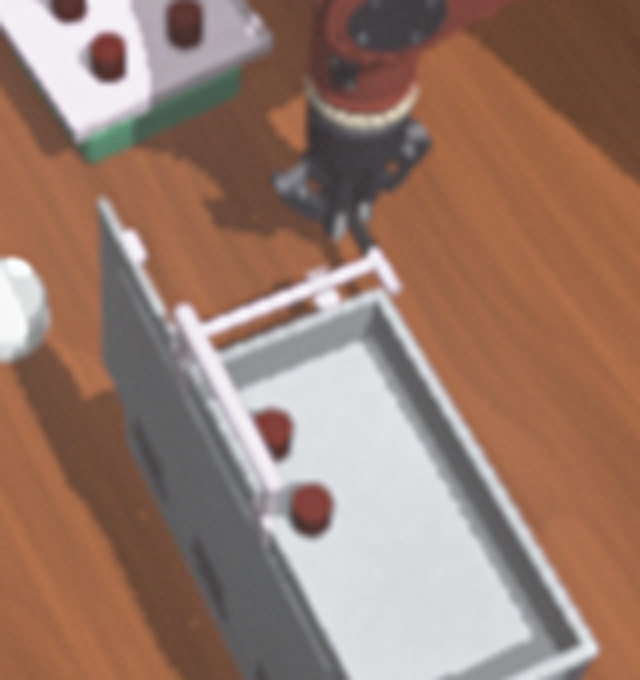

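Run:
```python
from rig import r
from h import *
r.move_gripper(.04)
q=r.get_tool_pos(); r.line_to(q+[0,0,.25],max_speed=.25)
c=r.camera("scene");crop(c,"pics/c18.png",230,150,390,320,4)
R=Rg(.4); cam=np.array([.34,-.43,.33]); p=cam-R@np.array([.077,0,-.17])
q=r.ik(p,R); print(p,q)
if q is not None:
    r.reach(p+[0,0,.06],R); r.line_to(p,max_speed=.2)
    c=r.camera("wrist");cv2.imwrite("pics/w18.png",c["image"][:,:,::-1]);np.savez("pics/w18.npz",**c)
print(r.get_clock())
```

```text
[ 0.47700189 -0.43575747  0.20340484] None
89.4333
```

View pics/c18.png

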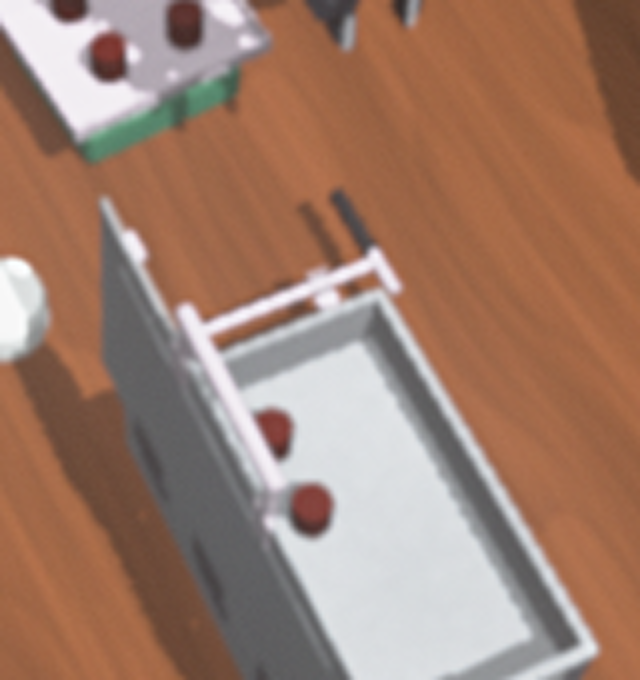

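Run:
```python
from rig import r
from h import *
def Rr(az,tilt):
    e=np.array([np.cos(az),np.sin(az),0]); z=-np.cos(tilt)*EZ+np.sin(tilt)*e; x=-np.cos(tilt)*e-np.sin(tilt)*EZ
    return np.c_[x,np.cross(z,x),z]
tgt=np.array([.50,-.41,.12])
done=False
for tilt in (.5,.4,.3,.2):
  for az in (-.7,-.5,-.9):
    for d in (.24,.3):
      R=Rr(az,tilt); look=R@np.array([-.298,0,.955]); cam=tgt-look*d; p=cam-R@np.array([.077,0,-.17])
      tip=p-.034*R[:,2]
      if tip[2]<.17: continue
      q=r.ik(p,R)
      if q is not None and not done:
        print(tilt,az,d,p,cam,np.round(q,2)); done=True; best=(p,R)
if done:
    p,R=best
    r.reach(p+[0,0,.05],R); r.line_to(p,max_speed=.2)
    c=r.camera("wrist");cv2.imwrite("pics/w19.png",c["image"][:,:,::-1]);np.savez("pics/w19.npz",**c)
    c=r.camera("scene");cv2.imwrite("pics/s19.png",c["image"][:,:,::-1])
print(r.get_clock())
```

```text
0.5 -0.7 0.24 [ 0.4819705  -0.39481396  0.17458014] [ 0.36795073 -0.29877644  0.28685341] [-0.86 -0.14  2.04  0.11  0.75 -1.79]
91.275
```

View pics/w19.png

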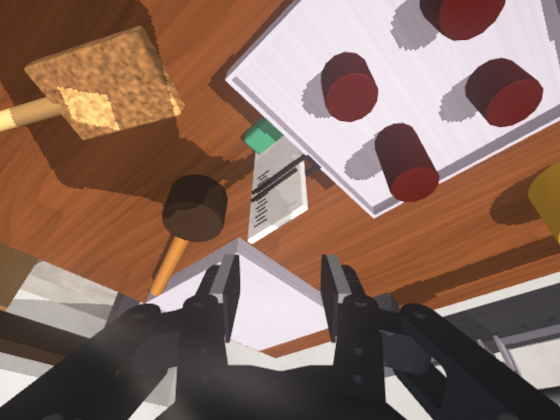

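View pics/s19.png

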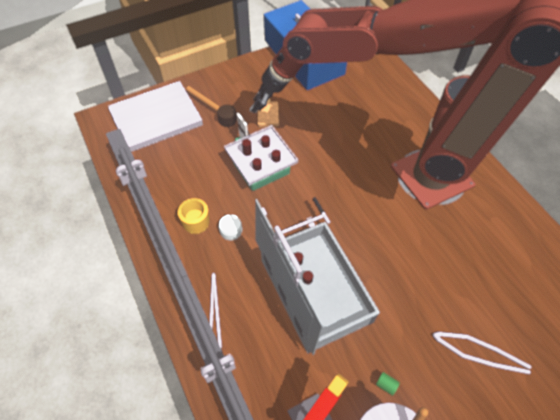

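Run:
```python
from h import *
c=dict(np.load("pics/w19.npz"));crop(c,"pics/c19.png",235,115,325,250,4.4)
```

```text
(no output)
```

View pics/c19.png

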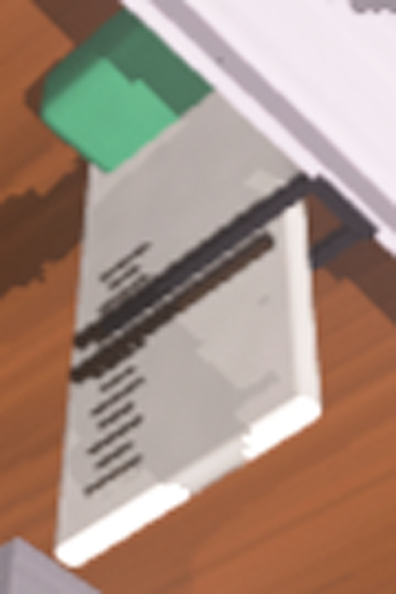

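Run:
```python
from rig import r
from h import *
def Rr(az,tilt):
    e=np.array([np.cos(az),np.sin(az),0]); z=-np.cos(tilt)*EZ+np.sin(tilt)*e; x=-np.cos(tilt)*e-np.sin(tilt)*EZ
    return np.c_[x,np.cross(z,x),z]
tgt=np.array([.505,-.42,.09]); res=[]
for tilt in np.arange(.3,1.3,.1):
  for az in (-.9,-.7,-.5,-.3,-.1):
    for d in (.2,.25,.3):
      for s in (-.0,.06,.1):   # aim offset: target appears higher
        R=Rr(az,tilt); look=R@np.array([-.298,0,.955]); cam=tgt-look*d+EZ*0; p=cam-R@np.array([.077,0,-.17]); 
        tip=p-.034*R[:,2]
        if tip[2]<.17: continue
        q=r.ik(p,R)
        if q is not None: res.append((np.arctan2(-look[2],np.hypot(*look[:2]))+.5*abs(az),tilt,az,d,p,R,cam))
res.sort(key=lambda a:a[0]); 
for a in res[:3]: print([np.round(x,3) for x in a[:5]],a[6].round(3))
a=res[0];p,R=a[4],a[5]
q0=r.get_tool_pos(); r.line_to(q0+[0,0,.05],max_speed=.2)
r.reach(p+[0,0,.03],R); r.line_to(p,max_speed=.1); r.pause(.3)
c=r.camera("wrist");cv2.imwrite("pics/w20.png",c["image"][:,:,::-1]);np.savez("pics/w20.npz",**c)
print(r.get_clock())
```

```text
[np.float64(0.718), np.float64(0.9), np.float64(-0.7), np.float64(0.3), array([ 0.429, -0.356,  0.153])] [ 0.291 -0.24   0.198]
[np.float64(0.718), np.float64(0.9), np.float64(-0.7), np.float64(0.3), array([ 0.429, -0.356,  0.153])] [ 0.291 -0.24   0.198]
[np.float64(0.718), np.float64(0.9), np.float64(-0.7), np.float64(0.3), array([ 0.429, -0.356,  0.153])] [ 0.291 -0.24   0.198]
93.0833
```

View pics/w20.png

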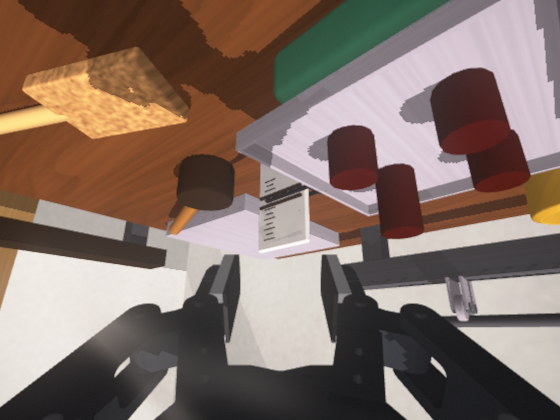

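Run:
```python
from h import *
c=dict(np.load("pics/w20.npz"));im=c["image"][155:260,250:325,::-1]
cv2.imwrite("pics/c20.png",cv2.resize(cv2.rotate(im,cv2.ROTATE_180),None,fx=5.6,fy=5.6,interpolation=cv2.INTER_CUBIC))
```

```text
(no output)
```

View pics/c20.png

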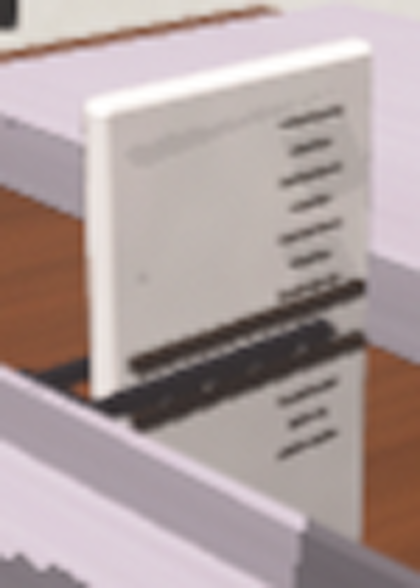

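Run:
```python
from rig import r
from h import *
q0=r.get_tool_pos(); r.line_to(q0+[0,0,.12],max_speed=.2)
r.reach(np.array([.33,-.16,.32]),Rt())
r.pause(22)
c=r.camera("scene");crop(c,"pics/c21.png",200,110,400,360,2.3)
print(r.get_clock(),r.get_contact_force().round(1))
```

```text
117.225 [-0.3 -0.6 -0.8]
```

View pics/c21.png

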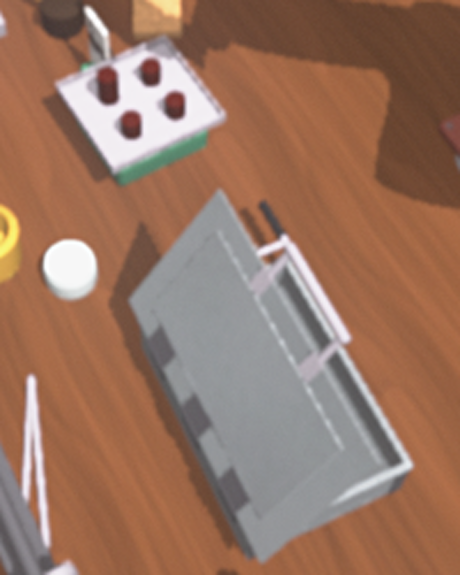

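Run:
```python
from rig import r
from h import *
r.pause(12)
for i in range(6):
    c=r.camera("top")
    z=[w(c,*pr(c,C(-.09,y,.084)))[2] for y in np.arange(-.1,.11,.02)]
    zb=[w(c,*pr(c,bar(0,y)))[2] for y in (-.04,-.02,0,.02,.04)]
    print(r.get_clock(),np.median(z).round(4),np.median(zb).round(4))
    r.pause(1.5)
c=r.camera("scene");np.savez("pics/s22.npz",**c);crop(c,"pics/c22.png",200,110,400,360,2.3)
c=r.camera("top");np.savez("pics/t22.npz",**c);cv2.imwrite("pics/t22.png",c["image"][:,:,::-1])
```

```text
129.275 0.0848 0.088
130.825 0.0852 0.0864
132.375 0.0842 0.0909
133.925 0.0848 0.0874
135.475 0.0846 0.0864
137.025 0.0843 0.0889
```

View pics/c22.png

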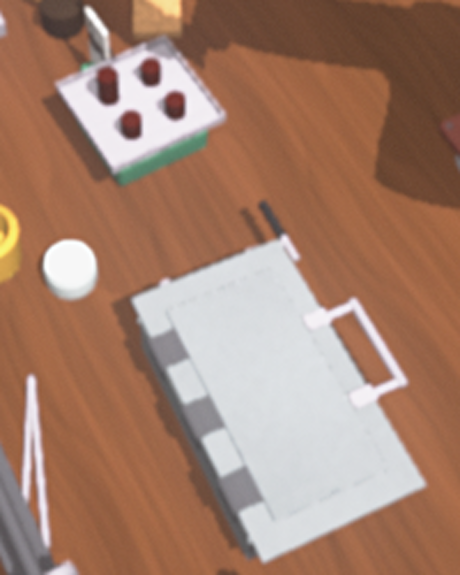

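View pics/t22.png

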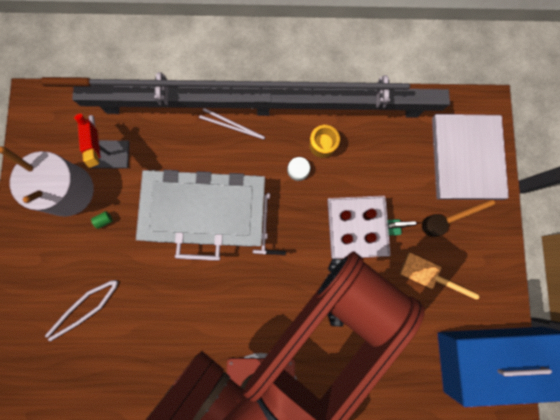

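Run:
```python
from rig import r
from h import *
c=dict(np.load("pics/s22.npz"))
zs=[w(c,*pr(c,PAN(x,y,.076)))[2] for x in np.arange(.062,.08,.004) for y in np.arange(-.07,.07,.004)]
print(np.median(zs))
a=np.load("pics/top0.npz")["image"].astype(int);b=np.load("pics/t22.npz")["image"].astype(int)
d=(abs(a-b).max(2)>60); d[250:,:]=0; print("changed cols/rows",[ (x[0].min(),x[0].max(),x[1].min(),x[1].max()) for x in [np.nonzero(d)]])
print(r.get_contact_force().round(1),r.get_clock()); r.hand_in()
```

```text
0.07537264128211585
changed cols/rows [(np.int64(193), np.int64(249), np.int64(327), np.int64(399))]
[ 0.4 -0.4  0. ] 138.625
the job is handed in; nothing more can be done
```

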